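# Centre a standing cap screw on the hardness-test anvil

### The job

The brass-coloured cap screw stands off-centre on its head on the black anvil. With light fingertip taps or pushes low on its head, slide it until the head stands wholly inside the white ring, still upright and at rest, and move the hand clear. Do not grip, lift, tip or knock off the screw, and leave the spare screw, the steel block and the oil bottle where they are.

Things in the scene. Friction and masses are not known exactly. Their poses are not given: they have to be found in the camera images.
- screw: brass-coloured cap screw standing upside down on its round head, about 0.1 kg. Origin: centre of its underside, z up along the shank. Head: 22 mm diameter, from 0 to 14 mm height; threaded shank: 14 mm diameter, up to 58 mm. It slides when pushed slowly on the head close to the anvil and tips over when pushed on the shank or struck.
- anvil_mark (a point): centre of the white ring, on the flat top surface of the anvil, z up. The ring is 30 mm in inner and 36 mm in outer diameter, flush with the top. The anvil's top is a black disc, 76 mm diameter, 12 mm thick, 110 mm above the bench; it does not move. Below it: a 44 mm post, a 72 mm collar from 50 mm height down with four horizontal steel bars reaching 75 mm from the axis at 34 mm height, and a grey foot of 116 mm diameter.
- spare_screw: bystander: dark steel cap screw of the same size standing on the bench. Origin: centre of its underside.
- block: bystander: round steel hardness reference block lying on the bench, 64 mm diameter, 16 mm high. Origin: centre of its underside.
- oiler: bystander: white oil bottle with red cap standing on the bench, 40 mm diameter, 100 mm high. Origin: centre of its underside.
Things that resemble listed ones, but are neither listed nor needed, are in the scene too. Leave any blue or green look-alike of the part that bears anvil_mark alone.

How it is judged (in metres and radians):
At the end, for the whole second after the job is handed in: The screw stands upright (within 3 degrees) and still on the anvil, its head inside the ring (centre within 4.5 mm of the ring's centre); the bystanders are within 10 mm of where they were (horizontal distance between screw and anvil_mark below 0.0045 m and z of screw in the frame of anvil_mark between -0.003 and 0.002 m and angle between screw's own z axis and vertical below 0.05 rad and linear speed of screw below 0.01 m/s and angular speed of screw below 0.2 rad/s and distance of each of spare_screw, block, oiler from where it was at the start of the episode below 0.01 m); the robot touches nothing.
It fails at once if the screw was tipped by more than 20 degrees (angle between screw's own z axis and vertical above 0.35 rad).
It fails at once if the screw was lifted off the anvil (z of screw in the frame of anvil_mark above 0.006 m).
It fails at once if the screw fell off the anvil (z of screw in the frame of anvil_mark below -0.01 m).
It fails at once if the screw was gripped or struck hard (more than 12 N from the fingers) (contact force between screw and the fingers above 12 N).
It fails at once if a bystander was moved by more than 10 mm (distance of any of spare_screw, block, oiler from where it was at the start of the episode above 0.01 m).
It also fails if it takes over 51 s, if anything falls off the work surface, if the arm or the gripper's body presses on something with over 40 N, if the wrist force passes 120 N, or if a joint passes its speed limit or range.

### The arm

A 6-joint arm with a two-finger parallel gripper is mounted at the origin on the work surface. World frame = base frame: x ahead of the robot, y to its left, z up, the work surface at z = 0. Lengths are in m, angles in degrees, forces in N, time in s.
With the tool pointing down it reaches from about 0.25 to 0.725 m from the base axis. Payload 9.7 kg.
Tool frame: the origin (TCP) lies on the centre line of the jaws, within the pads' length; the fingertips stand 19 mm ahead of it and the grasp point (between the pads) is the TCP (manip.nose_length is the distance from the TCP to the fingertips, in m); z points along the fingers, x is the direction in which the jaws open and shut, and the axes are right-handed (so a half turn about z gives the same grasp; the last joint's range is limited). The gripper opens to 85 mm and grips with 20 to 120 N. Pads are 22 mm wide; open, the fingers measure 114 mm over their backs; the gripper's body (76 mm by 85 mm) begins 54 mm behind the grasp point. The pads swing forward as they close: fully open they stand 13 mm farther back than shut.
Start: joints at [-73.396, 4.979, 10.078, 95.1, 0, 90], TCP at [0.157, -0.527, 0.25] pointing down, gripper open.
Joint ranges: [-179.16, 179.16], [-48.56, 103.87], [-65.8, 70.77], [-126.05, 130.52], [-82.76, 87.17], [-180, 180]. Speed limits (degrees/s): [127.2, 127.2, 147.25, 180, 180, 180].

### API

Orientations are given as [roll, pitch, yaw] about the fixed x, y, z axes, in that order (R = Rz(yaw) Ry(pitch) Rx(roll)).
In Python, from station import telemetry, grab_frame, camera_model, ticket, manip gives the robot as it stands. The module is installed in compiled form; this text tells all that it offers.
- The arm moves only by the shell command python3 -m handwheel 'ROWS' [OPENING] [FORCE]. ROWS is JSON, a list of rows, each a list of 2 entries, a list of its own where there are three numbers: the shift along the world's x, y, z as a fraction of full scale, then the turn about the world's z as a fraction of full scale. A call has 1 to 10 rows; each row is the pose to reach, as a shift and turn from the pose commanded when the call began; what a row does not reach only later rows make up. Full scale, the value 1, is 150 mm for a shift and 90 degrees for a turn. A row lasts 1/10 s, in which the tool goes at most 50 mm and 8.59 degrees, less where a joint would pass 70% of its speed; a pose out of reach is approached as far as the arm can. A call with a number of a shift or a turn outside -1 to 1 is refused whole. A call with a gripper value outside its range is refused whole. OPENING is the closure, from 0 (fully open) to 1 (shut), set as the call begins (- or left out, the last holds). The fingers move at their own pace and stop on an object; FORCE is the grip in N (left out, the last holds). Time passes only in rows, so rows that repeat a pose let the fingers close. It gives the time, the measured TCP pose, the force and the opening at its end, in the units of the state.
- telemetry.sense(): the state, without advancing time (a new reading comes with each control period).
- grab_frame(name): name is "scene" or "top" or "wrist"; returns the picture (420x560x3 uint8, red, green, blue); there is no depth.
- camera_model(name): a dict with "camera_matrix" (3x3 intrinsics, pixels), "rvec" (rotation vector, rad) and "tvec" (3), from world to camera coordinates, as OpenCV has them. Camera axes: x right, y down, z forward; pixel columns grow to the right and rows downward; lengths in m; the calibration is good to about 2 mm. A picture is of the moment at which its call begins: read the wrist's pose just before it. camera_model takes no time and is no camera call; for the wrist camera it gives the pose at the moment of the call.
- ticket.sign_off(): hands the job in, once; it reports no verdict.
The state is a dict: "clock": time; "joint_pos": joint angles; "joint_velocities": joint speeds; "effort": joint torques, N m; "tcp_pos": TCP position; "ee_rot": TCP orientation; "force": force on the tool from outside, world axes, zero at the start; "moment": the same for the moment, N m; "gripper_width": finger opening in m.
Only numpy, scipy, OpenCV 4.12 (cv2) and the standard library are available. Lean on these libraries where they do the work, as an engineer would, in place of code of your own. Each camera call takes 0.05 s, during which the arm holds its last target. There are 200 camera calls.

## Working session

There is one attempt and no reset: what is moved stays moved. The work goes in short steps, Python scripts to look and compute and a shell command to move; the robot and the scene stay as the last step left them, time stands still between calls to the robot, and variables do not carry over. Pictures are saved under pics/ and viewed, about 8 in all and at most 12, crops included, and the job is handed in when it is done.

```bash
mkdir -p pics; ls; cat > h.py <<'E'
import numpy as np, cv2
from station import telemetry, grab_frame, camera_model, ticket, manip
def cam(n):
    m=camera_model(n); return np.array(m["camera_matrix"],float),np.array(m["rvec"],float).ravel(),np.array(m["tvec"],float).ravel()
def ray(n,uv,z):
    K,r,t=cam(n); R=cv2.Rodrigues(r)[0]; c=-R.T@t
    d=R.T@np.linalg.inv(K)@np.array([uv[0],uv[1],1.]); return c+d*(z-c[2])/d[2]
def proj(n,p):
    K,r,t=cam(n); return cv2.projectPoints(np.array(p,float).reshape(-1,3),r,t,K,None)[0].reshape(-1,2)
def save(n,f):
    im=grab_frame(n); cv2.imwrite('pics/'+f,im[:,:,::-1]); return im
E
python3 - <<'E'
from h import *
print(telemetry.sense(), manip.nose_length)
a=save('scene','s0.png');b=save('top','t0.png')
for n in('scene','top','wrist'):
    K,r,t=cam(n);R=cv2.Rodrigues(r)[0];print(n,K[0,0],-R.T@t,R[2])
E
```

```text
pics
{'clock': 0.0, 'joint_pos': array([-7.33961750e+01,  5.00989399e+00,  1.00350899e+01,  9.51010420e+01,
        1.62014948e-03,  9.00009076e+01]), 'joint_velocities': array([ 0.01637617, -0.04812455, -0.04239955,  0.02497393, -0.15097084,
       -0.05655381]), 'effort': array([ 1.42107842e-04, -5.20384026e+01,  4.64805150e+01,  1.60335976e-02,
       -1.79131700e-05, -5.14099909e-06]), 'tcp_pos': array([ 0.15711013, -0.52686065,  0.24960033]), 'ee_rot': array([-1.79998381e+02,  7.58461448e-02, -7.33970826e+01]), 'force': array([ 0.62887477, -0.1629846 , -0.89600896]), 'moment': array([-0.01763253, -0.04399672, -0.01705675]), 'gripper_width': 0.08520052636847829} 0.019
scene 456.825701418248 [ 0.8240444  -0.50733274  0.67812868] [-0.34700708  0.62411559 -0.70004701]
top 457.16309282941745 [ 0.44488428 -0.00540118  0.88270116] [ 0.1213601   0.00259248 -0.99260516]
wrist 321.5100664689273 [ 0.23287963 -0.50427684  0.37371051] [-0.29553341 -0.08669965 -0.95139013]
```

View pics/t0.png

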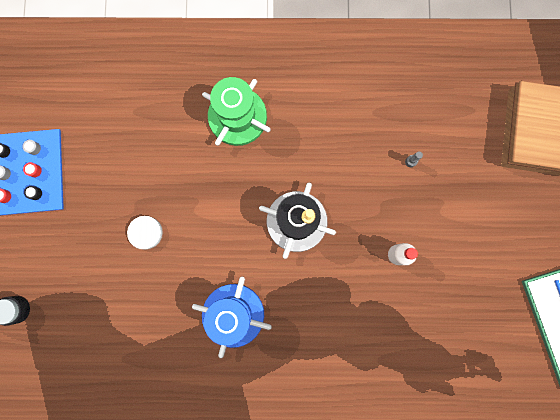

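View pics/s0.png

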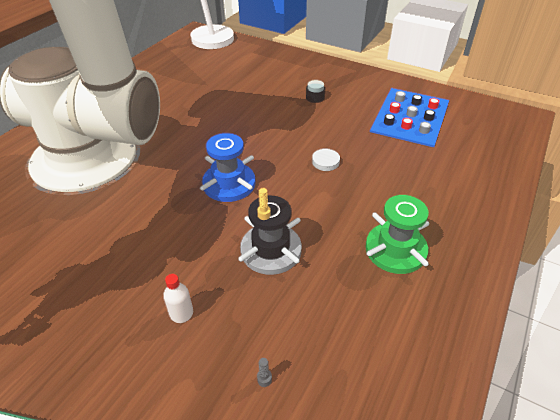

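The black anvil is at about (298,216) in the top view and (270,212) in the scene view. The screw is offset toward image right in top, at (308,216). Next I'll enlarge these areas and convert to positions.

```bash
python3 - <<'E'
from h import *
a=cv2.imread('pics/t0.png')[176:256,258:348];b=cv2.imread('pics/s0.png')[180:240,235:305]
cv2.imwrite('pics/c0.png',np.hstack([cv2.resize(a,(400,356),interpolation=cv2.INTER_CUBIC),cv2.resize(b,(400,356),interpolation=cv2.INTER_CUBIC)]))
print(ray('top',(298,216),.11),ray('scene',(270,211),.11))
for n,uv,z in(('top spare',(409,163),0),('top block',(145,232),.016),('top oil',(411,253),.1),('top blue',(227,322),.11),('top green',(232,97),.11)):
    print(n,ray('top',uv,z))
E
```

```text
[ 0.5267789  -0.02954435  0.11      ] [ 0.53119317 -0.03183295  0.11      ]
top spare [ 0.64434916 -0.25133308  0.        ]
top block [0.50481412 0.25804876 0.016     ]
top oil [ 0.46537063 -0.22240699  0.1       ]
top blue [0.35004274 0.08766164 0.11      ]
top green [0.73628656 0.08649712 0.11      ]
```

View pics/c0.png

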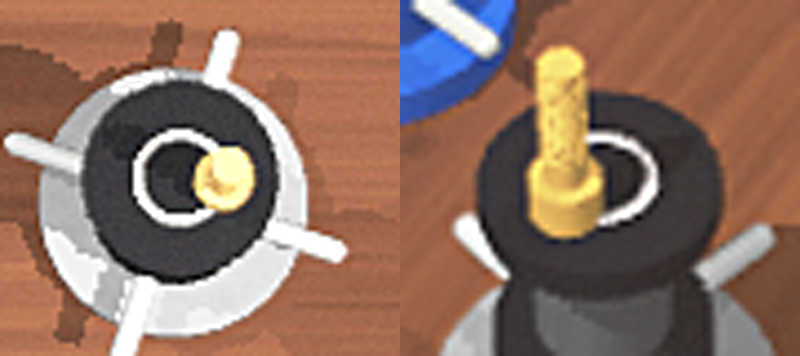

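```bash
python3 -m handwheel '[[[0.33,0.4,0],-0.09],[[0.615,0.8,0],-0.18],[[0.615,0.8,0],-0.18],[[0.615,0.8,0],-0.18]]' && python3 -m handwheel '[[[0.33,0.4,0],0],[[0.615,0.8,0],0],[[0.615,0.8,0],0],[[0.615,0.8,0],0]]' && python3 -m handwheel '[[[0.33,0.4,0],0],[[0.615,0.8,0],0],[[0.615,0.8,0],0],[[0.615,0.8,0],0]]' && python3 -m handwheel '[[[0.33,0.4,0],0],[[0.615,0.8,0],0],[[0.615,0.8,0],0],[[0.615,0.8,0],0],[[0.615,0.8,0],0]]'
python3 - <<'E'
from h import *
print(telemetry.sense())
w=save('wrist','w0.png')
print(proj('wrist',[[.527,-.0295,.11],[.527,-.047,.11]]))
E
```

```text
clock: 0.5
tcp_pos: [0.2516, -0.4036, 0.2506]
ee_rot: [-180.0, 0.0, -89.4]
force: [-0.6, -0.4, 0.1]
gripper_width: 0.0855
clock: 0.9
tcp_pos: [0.344, -0.2836, 0.2502]
ee_rot: [-180.0, 0.0, -89.3]
force: [-0.4, 0.2, -0.4]
gripper_width: 0.0854
clock: 1.3
tcp_pos: [0.4361, -0.164, 0.2496]
ee_rot: [180.0, 0.1, -89.3]
force: [-1.3, -0.5, -0.2]
gripper_width: 0.0857
clock: 1.8
tcp_pos: [0.5263, -0.0474, 0.2496]
ee_rot: [179.9, -0.0, -89.5]
force: [0.3, -0.2, -0.4]
gripper_width: 0.0855
{'clock': 1.8, 'joint_pos': array([-5.13292643e+00,  2.07870285e+00,  6.95162980e+00,  9.49614235e+01,
       -2.70558784e-02,  1.74383204e+02]), 'joint_velocities': array([-2.02486782, -1.57892232, -0.89554455,  0.38735088, -0.14659989,
       -0.29151734]), 'effort': array([  2.12606482, -47.52003908,  46.91474676,  -0.24302599,
         0.12735746,   0.17524999]), 'tcp_pos': array([ 0.52633204, -0.04740489,  0.24956364]), 'ee_rot': array([ 1.79909280e+02, -1.82643792e-02, -8.95160952e+01]), 'force': array([ 0.25098105, -0.17164748, -0.37376063]), 'moment': array([-0.05331934,  0.01273667, -0.01357583]), 'gripper_width': 0.08552455099752594}
[[260.73659447 193.97333362]
 [281.19597125 194.10108294]]
```

View pics/w0.png

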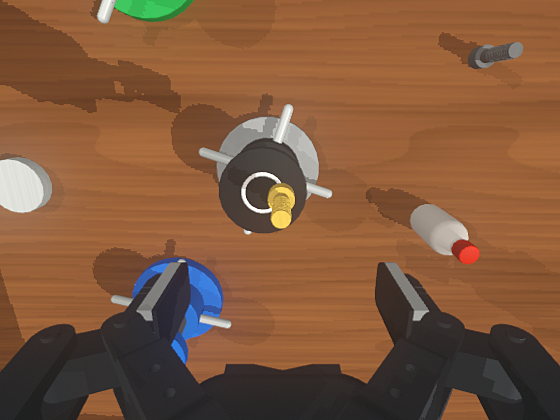

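The wrist view shows the ring at about (262,191), the screw head near (281,195) with its shank leaning down-image, and the finger pads at left and right. Next I fit the models to both wrist and top views.

```bash
cat > fit.py <<'E'
from h import *
from scipy.optimize import minimize, least_squares
def cyl(c,r,z0,z1):
    a=np.linspace(0,2*np.pi,40); return np.array([[c[0]+r*np.cos(t),c[1]+r*np.sin(t),z] for z in(z0,z1) for t in a])
S=4
def sil(n,c,zb,roi):
    m=np.zeros((roi[3]*S,roi[2]*S),np.uint8)
    for r,a,b in((.011,0,.014),(.007,.014,.058)):
        p=(proj(n,cyl(c,r,zb+a,zb+b))+.5-np.array(roi[:2]))*S
        cv2.fillConvexPoly(m,cv2.convexHull(np.round(p).astype(np.int32)),255)
    return cv2.resize(m,(roi[2],roi[3]),interpolation=cv2.INTER_AREA)/255.
def measure(n,im,guess,zb=.11):
    u,v=proj(n,[*guess,zb])[0]; w=60
    x0,y0=int(u)-w,int(v)-w; roi=(max(x0,0),max(y0,0),2*w,2*w)
    cr=im[roi[1]:roi[1]+2*w,roi[0]:roi[0]+2*w].astype(int); roi=(roi[0],roi[1],cr.shape[1],cr.shape[0])
    R,G,B=cr[...,0],cr[...,1],cr[...,2]
    hsv=cv2.cvtColor(cr.astype(np.uint8),cv2.COLOR_RGB2HSV)
    br=(hsv[...,0]>=18)&(hsv[...,0]<=32)&(hsv[...,1]>100)&(hsv[...,2]>110)
    k,l,st,_=cv2.connectedComponentsWithStats(br.astype(np.uint8))
    br=(l==1+np.argmax(st[1:,4])).astype(float)
    f=lambda c:np.abs(sil(n,c,zb,roi)-br).sum()
    g=np.array(guess,float); best=(f(g),g)
    for step in(.004,.001,.0003):
        c0=best[1]
        for i in range(-5,6):
            for j in range(-5,6):
                c=c0+step*np.array([i,j]); e=f(c)
                if e<best[0]: best=(e,c)
    wh=(cr.min(2)>170)
    vv,uu=np.nonzero(wh); P=np.array([ray(n,(a+roi[0],b+roi[1]),zb)[:2] for a,b in zip(uu,vv)])
    rc=np.array(guess,float)
    for _ in range(6):
        d=np.linalg.norm(P-rc,axis=1); Q=P[(d>.0125)&(d<.0205)]
        s=least_squares(lambda q:np.linalg.norm(Q-q[:2],axis=1)-q[2],[*rc,.0165],loss='soft_l1',f_scale=.001); rc=s.x[:2]
    print(n,'screw',best[1].round(4),'resid px',round(best[0],1),'of',br.sum(),'ring',s.x.round(4),len(Q),'delta mm',((rc-best[1])*1000).round(1))
    return best[1],rc
E
python3 - <<'E'
from fit import *
w=cv2.imread('pics/w0.png')[:,:,::-1];t=cv2.imread('pics/t0.png')[:,:,::-1];s=cv2.imread('pics/s0.png')[:,:,::-1]
for n,im in(('wrist',w),('top',t),('scene',s)): measure(n,im,(.527,-.033))
K,r,tt=cam('wrist');R=cv2.Rodrigues(r)[0];print(-R.T@tt)
T=telemetry.sense()['tcp_pos']
for dz in(-.019,-.006): print(dz,proj('wrist',[[T[0]+e,T[1]+sg*.0427,T[2]+dz] for sg in(-1,1) for e in(-.011,.011)]).round(0).tolist())
E
```

```text
wrist screw [ 0.5263 -0.0467] resid px 40.9 of 975.0 ring [ 0.5283 -0.0309  0.0167] 312 delta mm [ 2.  15.8]Traceback (most recent call last):
  File "<stdin>", line 3, in <module>
  File "fit.py", line 30, in measure
    vv,uu=np.nonzero(wh); P=np.array([ray(n,(a+roi[0],b+roi[1]),zb)[:2] for a,b in zip(uu,vv)])
                                      ~~~^^^^^^^^^^^^^^^^^^^^^^^^^^
  File "h.py", line 6, in ray
    K,r,t=cam(n); R=cv2.Rodrigues(r)[0]; c=-R.T@t
          ~~~^^^
  File "h.py", line 4, in cam
    m=camera_model(n); return np.array(m["camera_matrix"],float),np.array(m["rvec"],float).ravel(),np.array(m["tvec"],float).ravel()
ValueError: time passes only in moves, steps and waits
```

```bash
python3 - <<'E'
s=open('h.py').read()
s=s.replace("def cam(n):\n    m=","import functools\n@functools.lru_cache\ndef cam(n):\n    m=")
open('h.py','w').write(s)
E
python3 - <<'E'
from fit import *
w=cv2.imread('pics/w0.png')[:,:,::-1];t=cv2.imread('pics/t0.png')[:,:,::-1];s=cv2.imread('pics/s0.png')[:,:,::-1]
for n,im in(('wrist',w),('top',t),('scene',s)): measure(n,im,(.527,-.033))
K,r,tt=cam('wrist');R=cv2.Rodrigues(r)[0];print(-R.T@tt)
T=telemetry.sense()['tcp_pos']
for dz in(-.019,-.006): print(dz,proj('wrist',[[T[0]+e,T[1]+sg*.0427,T[2]+dz] for sg in(-1,1) for e in(-.011,.011)]).round(0).tolist())
E
```

```text
wrist screw [ 0.5263 -0.0467] resid px 40.9 of 975.0 ring [ 0.5283 -0.0309  0.0167] 312 delta mm [ 2.  15.8]
top screw [ 0.5237 -0.041 ] resid px 111.1 of 45.0 ring [ 0.5279 -0.0302  0.0168] 153 delta mm [ 4.2 10.8]
scene screw [ 0.5263 -0.0453] resid px 25.9 of 305.0 ring [ 0.5281 -0.0294  0.0168] 42 delta mm [ 1.8 15.9]
[ 0.60503994 -0.04724201  0.37384665]
-0.019 [[366.0, 285.0], [370.0, 245.0], [199.0, 284.0], [195.0, 244.0]]
-0.006 [[373.0, 300.0], [378.0, 258.0], [192.0, 299.0], [188.0, 257.0]]
```

Wrist and scene fits agree: the screw needs about +2 mm in x and +15.9 mm in y (the top fit is poor, with too few brass pixels). I'll straddle the screw with a partly open gripper and push with the inner pad face. First I set the opening above the screw and check the tip length.

```bash
python3 -m handwheel '[[[0,0.007,-0.15],0],[[0,0.007,-0.3],0],[[0,0.007,-0.3],0],[[0,0.007,-0.3],0],[[0,0.007,-0.3],0],[[0,0.007,-0.3],0],[[0,0.007,-0.3],0],[[0,0.007,-0.3],0]]' 0.47 20
python3 - <<'E'
from h import *
s=telemetry.sense();T=s['tcp_pos'];print(T,s['gripper_width'],s['ee_rot'])
w=save('wrist','w1.png');c=save('scene','s1.png')
h=s['gripper_width']/2
for n,im in(('wrist',w),('scene',c)):
    d=im[:,:,::-1].copy()
    for dz,col in((-.019,(0,0,255)),(-.014,(0,255,0)),(-.009,(255,255,0))):
        for sg in(-1,1):
            p=proj(n,[[T[0]+e,T[1]+sg*h,T[2]+dz] for e in(-.011,.011)])
            cv2.line(d,*[tuple(int(round(v)) for v in q) for q in p],col,1)
    u,v=proj(n,[T[0],T[1],T[2]-.02])[0].astype(int)
    cr=d[max(v-60,0):v+60,u-65:u+65]; locals().__setitem__(n,cv2.resize(cr,(400,400*cr.shape[0]//130),interpolation=cv2.INTER_NEAREST))
H=max(wrist.shape[0],scene.shape[0])
pad=lambda a:cv2.copyMakeBorder(a,0,H-a.shape[0],0,0,cv2.BORDER_CONSTANT)
cv2.imwrite('pics/c1.png',np.hstack([pad(wrist),pad(scene)]))
E
```

```text
clock: 2.65
tcp_pos: [0.5263, -0.046, 0.2057]
ee_rot: [-180.0, -0.0, -89.6]
force: [0.7, -0.3, -1.4]
gripper_width: 0.0451
[ 0.52629161 -0.0460257   0.2057062 ] 0.04507254814794312 [-1.79969000e+02 -2.97674633e-03 -8.95911230e+01]
```

View pics/c1.png

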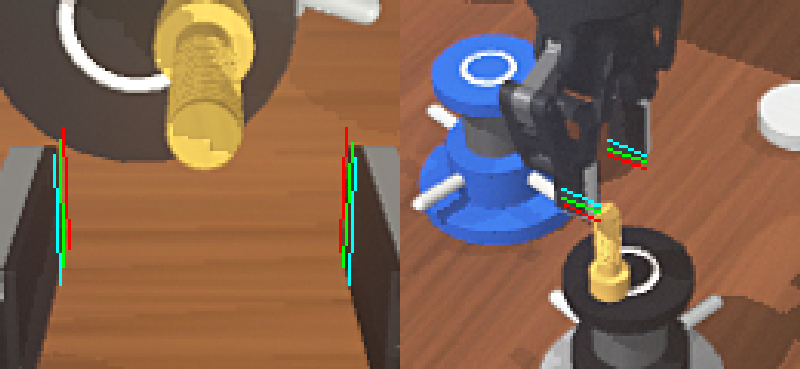

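Tips are about 12 mm ahead of the TCP at this opening, with the pads at ±22.5 mm, and the screw is centred between them. Descending so the tips stay about 3.5 mm above the anvil.

```bash
python3 -m handwheel '[[[0,0,-0.15],0],[[0,0,-0.3],0],[[0,0,-0.4],0],[[0,0,-0.45],0],[[0,0,-0.49],0],[[0,0,-0.51],0],[[0,0,-0.53],0],[[0,0,-0.53],0]]'
python3 - <<'E'
from h import *
s=telemetry.sense();T=s['tcp_pos'];print(T,s['gripper_width'],s['ee_rot'],s['force'])
w=save('wrist','w2.png');c=save('scene','s2.png')
def crop(n,im):
    u,v=proj(n,[T[0],T[1],.12])[0].astype(int)
    return cv2.resize(im[max(v-60,0):v+60,u-60:u+60,::-1],(400,400),interpolation=cv2.INTER_CUBIC)
cv2.imwrite('pics/c2.png',np.hstack([crop('wrist',w),crop('scene',c)]))
E
```

```text
clock: 3.55
tcp_pos: [0.5266, -0.046, 0.1268]
ee_rot: [-179.9, -0.0, -89.6]
force: [-0.4, -0.5, 2.5]
gripper_width: 0.0453
[ 0.5265641  -0.04603278  0.12680256] 0.04526229092355881 [-1.79910823e+02 -5.45708127e-03 -8.95938161e+01] [-0.38666283 -0.45753378  2.51645365]
```

View pics/c2.png

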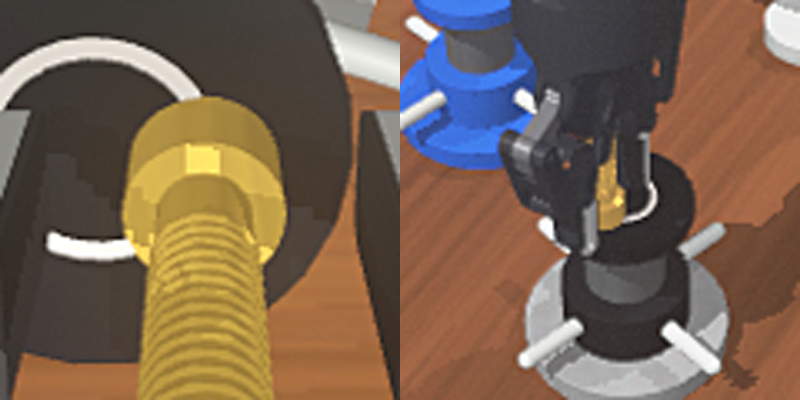

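```bash
python3 -m handwheel '[[[0,0.02,0],0],[[0,0.04,0],0],[[0,0.05,0],0],[[0,0.055,0],0],[[0,0.06,0],0],[[0,0.065,0],0],[[0,0.07,0],0],[[0,0.075,0],0],[[0,0.08,0],0],[[0,0.08,0],0]]'
python3 - <<'E'
from fit import *
s=telemetry.sense();T=s['tcp_pos'];print(T,s['gripper_width'],s['force'])
w=save('wrist','w3.png')
measure('wrist',w,(.527,-.04))
u,v=proj('wrist',[T[0],T[1],.12])[0].astype(int)
cv2.imwrite('pics/c3.png',cv2.resize(w[max(v-60,0):v+60,u-70:u+70,::-1],(560,480),interpolation=cv2.INTER_CUBIC))
E
```

```text
clock: 4.65
tcp_pos: [0.5268, -0.0346, 0.1268]
ee_rot: [-179.9, -0.1, -89.6]
force: [0.4, -3.8, 4.9]
gripper_width: 0.0453
[ 0.52680566 -0.03458163  0.12680267] 0.04530378169391376 [ 0.41640209 -3.78220431  4.93426263]
wrist screw [ 0.5267 -0.046 ] resid px 68.4 of 3169.0 ring [ 0.5286 -0.0302  0.0167] 840 delta mm [ 1.9 15.8]
```

View pics/c3.png

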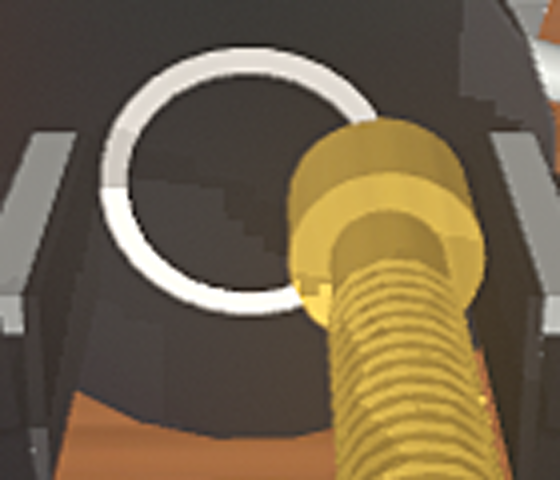

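The screw hasn't moved yet (delta is still 15.8 mm). The z force of +4.9 N and the y drag of −3.8 N suggest the tips are touching the anvil. I'll back off and raise a little.

```bash
python3 -m handwheel '[[[0,-0.01,0],0],[[0,-0.01,0],0],[[0,-0.01,0.01],0],[[0,-0.01,0.01],0],[[0,-0.01,0.01],0]]'; python3 -m handwheel '[[[0,0,0.007],0],[[0,0,0.007],0],[[0,0,0.007],0]]';  python3 -m handwheel '[[[0,0,0.007],0],[[0,0,0.007],0],[[0,0,0.007],0]]';python3 -m handwheel '[[[0,0,0.02],0],[[0,0,0.02],0],[[0,0,0.02],0]]'
```

```text
clock: 5.2
tcp_pos: [0.5261, -0.0355, 0.1272]
ee_rot: [180.0, -0.0, -89.6]
force: [0.7, 0.2, 0.4]
gripper_width: 0.0456
clock: 5.5
tcp_pos: [0.5261, -0.0355, 0.1283]
ee_rot: [180.0, 0.0, -89.6]
force: [0.4, 0.5, 0.0]
gripper_width: 0.0453
clock: 5.8
tcp_pos: [0.5262, -0.0355, 0.1294]
ee_rot: [-180.0, -0.0, -89.6]
force: [-0.2, -0.4, 0.8]
gripper_width: 0.0454
clock: 6.1
tcp_pos: [0.5262, -0.0355, 0.1326]
ee_rot: [-180.0, -0.0, -89.6]
force: [0.5, -0.7, -0.2]
gripper_width: 0.0453
```

Contact is confirmed at TCP z ≈ 0.127. I'll set the tips about 3 mm above the anvil and push slowly.

```bash
python3 -m handwheel '[[[0,0,-0.008],0],[[0,0,-0.016],0],[[0,0,-0.016],0],[[0.001,0.005,-0.016],0],[[0.001,0.01,-0.016],0],[[0.002,0.015,-0.016],0],[[0.003,0.02,-0.016],0],[[0.003,0.025,-0.016],0],[[0.004,0.03,-0.016],0],[[0.004,0.03,-0.016],0]]'
python3 - <<'E'
from fit import *
s=telemetry.sense();T=s['tcp_pos'];print(T,s['force'])
measure('wrist',save('wrist','w4.png'),(.527,-.04)); measure('scene',save('scene','s4.png'),(.527,-.04))
E
```

```text
clock: 7.1
tcp_pos: [0.5268, -0.0309, 0.13]
ee_rot: [180.0, 0.0, -89.6]
force: [0.1, 0.5, 0.2]
gripper_width: 0.0452
[ 0.52679016 -0.03092512  0.12997527] [0.05323568 0.54295588 0.16370516]
wrist screw [ 0.527  -0.0423] resid px 70.0 of 3116.0 ring [ 0.5286 -0.0303  0.0167] 768 delta mm [ 1.6 12. ]
scene screw [ 0.532 -0.036] resid px 238.0 of 76.0 ring [ 0.4961 -0.0185  0.0165] 0 delta mm [-35.9  17.5]
```

The screw is sliding upright. 12 mm remain (the scene view is occluded, so ignored).

```bash
python3 -m handwheel '[[[0,0.006,0],0],[[0.001,0.012,0],0],[[0.002,0.018,0],0],[[0.003,0.024,0],0],[[0.004,0.03,0],0],[[0.005,0.036,0],0],[[0.006,0.042,0],0],[[0.007,0.048,0],0],[[0.008,0.054,0],0],[[0.008,0.054,0],0]]'
python3 - <<'E'
from fit import *
s=telemetry.sense();T=s['tcp_pos'];print(T,s['force'])
measure('wrist',save('wrist','w5.png'),(.527,-.033))
E
```

```text
clock: 8.2
tcp_pos: [0.528, -0.0228, 0.13]
ee_rot: [180.0, 0.0, -89.6]
force: [0.5, 0.1, 0.6]
gripper_width: 0.0451
[ 0.52797561 -0.02276895  0.12996099] [0.53674389 0.07310634 0.57512119]
wrist screw [ 0.5274 -0.0343] resid px 73.5 of 3134.0 ring [ 0.5286 -0.0302  0.0167] 738 delta mm [1.2 4.1]
```

```bash
python3 -m handwheel '[[[0.001,0.005,0],0],[[0.002,0.01,0],0],[[0.003,0.015,0],0],[[0.004,0.02,0],0],[[0.005,0.025,0],0],[[0.005,0.028,0],0],[[0.005,0.028,0],0],[[0.005,0.028,0],0]]'
python3 - <<'E'
from fit import *
s=telemetry.sense();T=s['tcp_pos'];print(T,s['force'])
measure('wrist',save('wrist','w6.png'),(.527,-.033))
E
```

```text
clock: 9.05
tcp_pos: [0.5287, -0.0186, 0.13]
ee_rot: [-180.0, 0.0, -89.6]
force: [0.6, -1.0, -0.1]
gripper_width: 0.0451
[ 0.52872052 -0.01861638  0.12998164] [ 0.57673814 -1.02286605 -0.08776735]
wrist screw [ 0.528 -0.03 ] resid px 68.3 of 3180.0 ring [ 0.5284 -0.0304  0.0168] 640 delta mm [ 0.4 -0.4]
```

Within about 0.6 mm. I'll back the pad off, centre it, go straight up and verify.

```bash
python3 -m handwheel '[[[0,-0.01,0],0],[[0,-0.03,0],0],[[0,-0.05,0],0],[[0,-0.075,0],0],[[0,-0.075,0],0],[[0,-0.075,0.1],0],[[0,-0.075,0.3],0],[[0,-0.075,0.6],0],[[0,-0.075,0.8],0],[[0,-0.075,0.8],0]]' && python3 -m handwheel '[[[-0.2,0,0.05],0],[[-0.5,0,0.05],0],[[-0.8,0,0.05],0],[[-0.8,0,0.05],0],[[-0.8,0,0.05],0],[[-0.8,0,0.05],0]]'
python3 - <<'E'
from fit import *
s=telemetry.sense();print(s['tcp_pos'],s['force'])
w=save('wrist','w7.png');c=save('scene','s7.png')
measure('wrist',w,(.528,-.030));measure('scene',c,(.528,-.030))
s0=cv2.imread('pics/s0.png')[:,:,::-1]
for nm,b in(('oiler',(150,265,60,65)),('spare',(245,345,40,50)),('block',(305,143,45,32))):
    x,y,ww,hh=b; print(nm,'diff',np.abs(c[y:y+hh,x:x+ww].astype(int)-s0[y:y+hh,x:x+ww]).mean().round(2))
u,v=proj('wrist',[.528,-.03,.12])[0].astype(int)
A=cv2.resize(np.ascontiguousarray(w[max(v-50,0):v+50,max(u-50,0):u+50,::-1]),(400,400),interpolation=cv2.INTER_CUBIC)
B=cv2.resize(np.ascontiguousarray(c[160:260,220:320,::-1]),(400,400),interpolation=cv2.INTER_CUBIC)
cv2.imwrite('pics/c7.png',np.hstack([A,B]))
E
```

```text
clock: 10.1
tcp_pos: [0.5299, -0.03, 0.256]
ee_rot: [-179.6, -0.0, -89.6]
force: [0.8, -0.3, 0.3]
gripper_width: 0.0452
clock: 10.7
tcp_pos: [0.4094, -0.0299, 0.2577]
ee_rot: [-180.0, -0.0, -89.6]
force: [0.6, -0.2, 0.2]
gripper_width: 0.0454
[ 0.409417   -0.02994885  0.25772781] [ 0.63522261 -0.24217023  0.16789282]
wrist screw [ 0.528 -0.03 ] resid px 53.5 of 1036.0 ring [ 0.529  -0.0302  0.0166] 532 delta mm [ 1.  -0.2]
scene screw [ 0.5276 -0.0293] resid px 22.2 of 297.0 ring [ 0.5282 -0.0293  0.0167] 66 delta mm [0.6 0. ]
oiler diff 3.45
spare diff 1.86
block diff 25.06
```

View pics/c7.png

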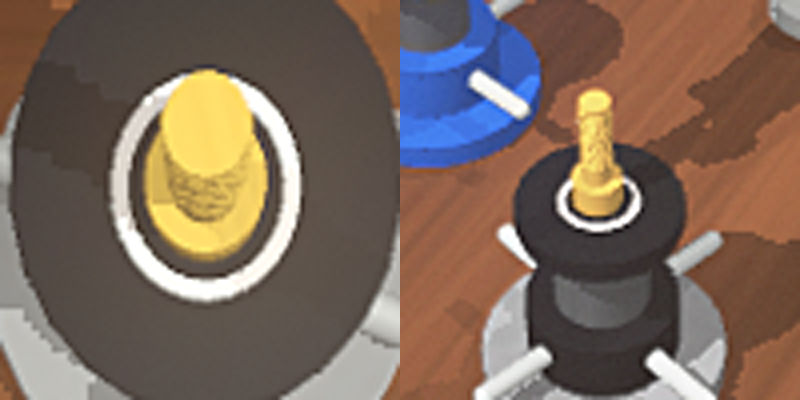

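The head is inside the ring and upright in both views (error 0.6–1.0 mm). The block's image difference looks like the arm's shadow. I'll check that by its silhouette, then hand in.

```bash
python3 - <<'E'
from h import *
ok=True;P=[]
for f in('s0','s7'):
    h=cv2.cvtColor(cv2.imread(f'pics/{f}.png')[138:180,300:355],cv2.COLOR_BGR2HSV)
    v,u=np.nonzero(h[...,1]<70); P.append((u.mean()+300,v.mean()+138,len(u)))
print(P)
if np.hypot(P[0][0]-P[1][0],P[0][1]-P[1][1])<2: print(ticket.sign_off())
E
```

```text
[(np.float64(325.44952380952384), np.float64(159.2), 525), (np.float64(325.4244741873805), np.float64(159.2772466539197), 523)]
the job is handed in; nothing more can be done
None
```

I slid the brass screw about 16 mm into the white ring and handed the job in at about 10.8 s of the 51 s allowed. I used the inner face of one finger pad, with the fingers partly open around the screw and the tips about 3 mm above the anvil. Then I backed off, went straight up and moved the hand clear.

**Screw position:** after the hand was clear, the wrist view put the screw 1.0 mm from the ring's centre and the scene view 0.6 mm, against a limit of 4.5 mm. Its silhouette fits an upright screw in both views.

**Bystanders:** the oil bottle and spare screw looked nearly the same before and after. The block's area did change (image difference 25). Its outline had moved less than 0.1 pixel, so I put the change down to the arm's shadow.

**What didn't go cleanly:**
- **Tip contact:** on the first descent the fingertips lightly touched the anvil (up to about 5 N) and dragged on it. The fingers reached about 5 mm further than I had judged from the pictures. I raised the hand before pushing, and the screw had not moved.
- **Unusable measurements:** the overhead view's screw fit and one blocked scene view were unreliable, so I left them out.

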